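# Shut and lock the slide-rule drawer

## Task

The slide-rule drawer of the oak chest has been left open. Push it fully home, then press the slotted stud on top of the chest down and turn it clockwise, as far as it will go, and let go so that it catches and locks the drawer. Leave the loupe, the cursor case and the protractor where they are.

Things in the scene. Friction and masses are not known exactly. Their poses are not given: they have to be found in the camera images.
- chest: Low oak chest screwed to the bench, 260 (x) x 340 (y) x 110 mm high, one shallow drawer holding three slide rules fixed in grooves. Origin: centre of its underside, on the bench. Its -x side is the front, roughly facing the robot; z up. Carcass front at x = -130 mm. The slotted steel stud stands on the flat top, its upright axis at x = -80, y = 0 mm.
- drawer (a joint): How far the drawer is open, m: 0 is fully home against its stop, 0.14 the most. It slides along the chest's x axis, opening to -x; about 2 N of friction, no spring, so it stays where it is left.
- drawer_face (a point): Middle of the top edge of the drawer front's outer face, 108 mm above the bench; moves with the drawer; axes as the chest's. At drawer = 0 it is at x = -148, y = 0 mm in the chest's frame. Face: upright flat board 334 mm wide, 4 to 108 mm above the bench, bare in the middle to push on; two brass knobs (24 mm across, standing out 20 mm) at y = +-110 mm, 58 mm above the bench.
- drawer_strike (a point): Middle of the strike hole (26 mm in x) in the rail behind the drawer front, 60 mm above the bench. When the drawer is home it lies under the stud and takes the stud's bolt, with 5 mm of play. If the drawer is only nearly home the stud stops after 3 mm of travel; if the stud is locked with the drawer well open, the bolt keeps the drawer from closing.
- stud_slot (a point): Centre of the floor of the slot in the stud's head, on the stud's axis; moves and turns with it. x along the slot, z up. Unpressed it is 140 mm above the bench. Head: disc 86 mm across, 8 mm thick, with two raised cheeks 18 mm high, 62 mm long, either side of the slot. Slot 32 mm wide, open at both ends: fingertips fit in, shut or spread along it, to press its floor and push its sides round.
- stud_press (a joint): How far the stud is pushed down, m: 0 raised (start), 0.020 the bottom. A spring lifts it: about 3 N at the start, 10 N at 0.017, 11 N at the bottom. It rests at about 0.008 when locked in the catch. Unpressed, the head's disc is 22 mm above the chest top.
- stud_turn (a joint): Stud angle, rad, clockwise from above; stops at 0 and 1.60. At 0 the slot lies along the chest's x axis, at 1.57 along y. It starts at 0 to 0.5. Unpressed it turns only to about 0.8, where a wall blocks it; pressed 0.014 to 0.019 it turns on to the stop. Let go there, it springs up to a press of 0.008 and is caught (1.50 to 1.60): locked. Friction 0.03 N m.
- loupe: Chrome magnifier loupe, a waisted cylinder 62 mm in diameter and 50 mm high, 0.18 kg, standing loose on the left (+y) part of the chest's top, its axis at least 110 mm from that of the stud. Origin: centre of its underside. A bystander.
- cursor_case: Green plastic cursor case, 120 x 60 x 34 mm, 0.12 kg, loose on the bench on the chest's left (+y) side. Origin: centre of its underside. A bystander.
- protractor: Grey steel half-round protractor lying flat and loose on the bench on the chest's right (-y) side, 170 mm wide (y), 6 mm thick, 0.15 kg. Origin: middle of its straight bar, on the bench; the arc bulges to its +x. A bystander.

How it is judged:
By the outcome, as a careful person would: the job done as asked, in the order asked, and still so for the second after the job is handed in, with the robot touching nothing.
It also fails if it takes over 51 s, if anything falls off the work surface, if the arm or the gripper's body presses on something with over 40 N, if the wrist force passes 120 N, or if a joint passes its speed limit or range.

## Robot

A 6-joint arm with a two-finger parallel gripper is mounted at the origin on the work surface. World frame = base frame: x ahead of the robot, y to its left, z up, the work surface at z = 0. Lengths are in m, angles in rad, forces in N, time in s.
With the tool pointing down it reaches from about 0.275 to 0.775 m from the base axis. Payload 14.6 kg.
Tool frame: the origin (TCP) lies at the very end of the fingers, on their centre line; the grasp point (between the pads) lies 19 mm behind it; z points along the fingers, y is the line along which they close (so a half turn about z gives the same grasp; the last joint's range is limited). The gripper opens to 85 mm and grips with 20 to 120 N. Pads are 22 mm wide; open, the fingers measure 114 mm over their backs; the gripper's body (76 mm by 85 mm) begins 54 mm behind the grasp point. The pads swing forward as they close: fully open they stand 13 mm farther back than shut.
Start: joints at [-1.291, 0.263, -0.048, 1.259, 0, 1.415], TCP at [0.221, -0.476, 0.231] pointing down, gripper open.
Joint ranges: [-2.65, 2.65], [-0.89, 1.7], [-1.18, 1.37], [-2.13, 2.11], [-1.35, 1.29], [-3.14, 3.14]. Speed limits (rad/s): [1.89, 1.89, 2.57, 2.79, 3.14, 3.14].

## Interface

Orientations are given as [roll, pitch, yaw] about the fixed x, y, z axes, in that order (R = Rz(yaw) Ry(pitch) Rx(roll)).
In Python, from station import manip gives the robot as it stands.
- The arm moves only by the tool jog_arm, never from a script. Its argument "rows" is one flat list of numbers, 7 for each row, row after row: the shift along the tool's x, y, z as a fraction of full scale, then the turn, a rotation vector about the tool's x, y, z as a fraction of full scale, then the closure, from -1 (fully open) to 1 (shut). In form: [tx, ty, tz, ax, ay, az, gripper, tx, ty, tz, ax, ay, az, gripper, ...]. A call has 1 to 20 rows; each row shifts and turns the commanded pose from where the row before left it, along the tool's axes as they then stand; what a row does not reach is not made up. Full scale, the value 1, is 100 mm for a shift and 180 degrees for a turn. A row lasts 1/8 s, in which the tool goes at most 62.5 mm and 10.7 degrees, less where a joint would pass 70% of its speed; a pose out of reach is approached as far as the arm can. A call with a number of a shift or a turn outside -1 to 1 is refused whole. A call with a gripper value outside its range is refused whole. The fingers move at their own pace and stop on an object; the grip force is fixed at half the most. Time passes only in rows, so rows that do not move let the fingers close. It gives the time, the measured TCP pose, the force, the opening and the grip force at its end, in the units of the state.
- manip.sense(): the state, without advancing time (a new reading comes with each control period).
- manip.get_image(name): name is "scene" or "top" or "wrist"; returns (picture, depth): 480x640x3 uint8, red, green, blue; 480x640 float32, m along the optical axis (not along the pixel's ray), 0 where there is no reading.
- manip.get_calibration(name): a dict with "K" (3x3 intrinsics, pixels), "R" (3x3) and "t" (3): a world point X has camera coordinates R X + t; the wrist camera has in their place "T_tool_cam" (4x4, takes a point from camera to tool coordinates, whose origin is the TCP and whose axes are the flange's). Camera axes: x right, y down, z forward; pixel columns grow to the right and rows downward; lengths in m; the calibration is good to about 2 mm. A picture is of the moment at which its call begins: read the wrist's pose just before it. get_calibration takes no time and is no camera call.
- manip.hand_in(): hands the job in; it is judged then, once.
The state is a dict: "clock": time; "joints": joint angles; "qd": joint speeds; "tau": joint torques, N m; "position": TCP position; "tcp_rot": TCP orientation; "force": force on the tool from outside, world axes, zero at the start; "ft_torque": the same for the moment, N m; "width": finger opening in m; "finger_force": force on a finger pad.
Only numpy, scipy, OpenCV 4.12 (cv2) and the standard library are available. Lean on these libraries where they do the work, as an engineer would, in place of code of your own. Each camera call takes 0.05 s, during which the arm holds its last target. There are 200 camera calls.

## Working session

There is one attempt and no reset: what is moved stays moved. The work goes in short steps, Python scripts to look and compute and a tool call to move; the robot and the scene stay as the last step left them, time stands still between calls to the robot, and variables do not carry over. Pictures are saved under pics/ and viewed, at most 10 in all, crops included, and the job is handed in when it is done.

Besides the shell and the picture viewer there is one more tool, called after ">>>" by a JSON object that holds its "method" and its "body". jog_arm: Moves the arm, as the interface text tells. Its arguments: {"type":"object","properties":{"rows":{"type":"array"}},"required":["rows"]}

```bash
mkdir -p pics; python3 - <<'E'
from station import manip
import cv2,numpy as np
for n in("scene","top"):
    p,d=manip.get_image(n); cv2.imwrite(f"pics/{n}0.png",p[:,:,::-1]); np.savez(f"{n}0.npz",p=p,d=d,**manip.get_calibration(n))
s=manip.sense(); print(s)
for n in("scene","top"):
    c=manip.get_calibration(n);print(n,c)
E
```

```text
{'clock': 0.1, 'joints': array([-1.29128122e+00,  2.63510080e-01, -4.88641938e-02,  1.25941821e+00,
       -3.04840344e-05,  1.41550976e+00]), 'qd': array([ 7.15460362e-04, -1.60436431e-03,  3.06720936e-03,  4.94752476e-04,
       -5.22921255e-05,  2.32469605e-03]), 'tau': array([ 2.60760746e-03, -6.38579178e+01,  3.85061359e+01,  1.01049020e-02,
       -1.94847530e-04,  1.40029385e-05]), 'position': array([ 0.22106996, -0.47591059,  0.23085846]), 'tcp_rot': array([-3.14060377e+00, -1.23951155e-04,  4.34801631e-01]), 'force': array([ 0.19019028,  0.16987802, -0.42333654]), 'ft_torque': array([ 0.0153091 ,  0.03580545, -0.01630923]), 'finger_force': 0.0, 'width': 0.08541296332547146}
scene {'K': array([[443.05387147,   0.        , 320.61839955],
       [  0.        , 443.05387147, 242.22765849],
       [  0.        ,   0.        ,   1.        ]]), 'R': array([[ 0.84166434,  0.53985302,  0.0126431 ],
       [ 0.44353283, -0.67776091, -0.58644589],
       [-0.30802558,  0.49919822, -0.80988973]]), 't': array([-0.48560349, -0.17661134,  1.3398632 ])}
top {'K': array([[578.35420861,   0.        , 323.09833482],
       [  0.        , 578.35420861, 234.46213078],
       [  0.        ,   0.        ,   1.        ]]), 'R': array([[-0.0029601 , -0.99996202, -0.00819749],
       [-0.9918211 ,  0.00398182, -0.12757372],
       [ 0.12760151,  0.00775282, -0.99179521]]), 't': array([0.00773617, 0.60584108, 1.3491054 ])}
```

View pics/top0.png

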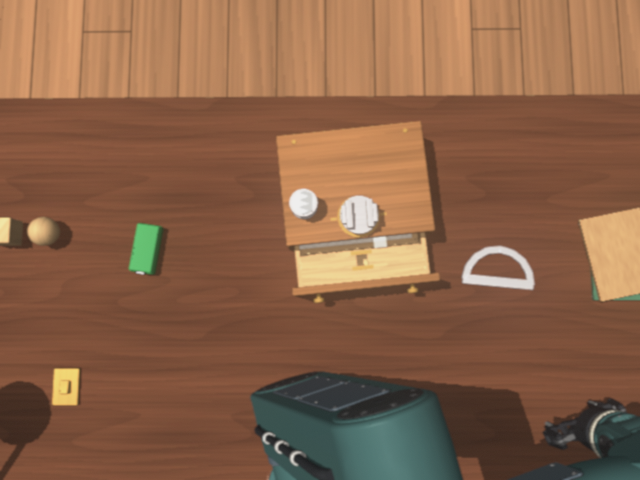

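View pics/scene0.png

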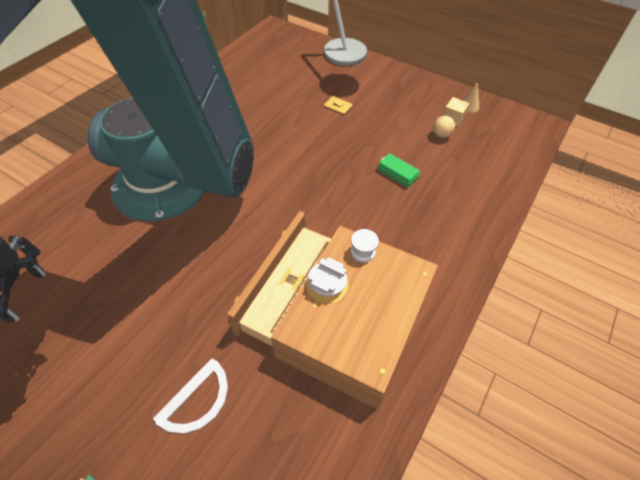

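The top view shows the chest top with corners near (277,137), (421,122), (434,231) and (287,246). The open drawer's front edge runs (293,291)–(438,279), the stud is at (359,215) with its slot near vertical, and the loupe is at (303,203). The scene view agrees.

```bash
cat > h.py <<'E'
import numpy as np,cv2
def ray(c,uv,z):
    uv=np.atleast_2d(np.float64(uv)); d=np.c_[uv,np.ones(len(uv))]@np.linalg.inv(c['K']).T@c['R']
    o=-c['R'].T@c['t']; return o+d*((z-o[2])/d[:,2])[:,None]
def cloud(c,d):
    v,u=np.mgrid[:480,:640]; P=np.stack([(u-c['K'][0,2])/c['K'][0,0]*d,(v-c['K'][1,2])/c['K'][1,1]*d,d],-1)
    return (P-c['t'])@c['R']
E
python3 - <<'E'
from h import *
c=np.load('top0.npz'); P=cloud(c,c['d'])
Z=P[...,2]
for zr in((.10,.118),(.152,.166)):
    roi=np.zeros((480,640),bool); roi[110:310,265:450]=1
    m=(roi&(Z>zr[0])&(Z<zr[1])).astype(np.uint8)
    n,l,st,ce=cv2.connectedComponentsWithStats(m)
    for i in range(1,n):
        if st[i,4]>40:
            q=P[l==i][:,:2].astype(np.float32); r=cv2.minAreaRect(q); print(zr,st[i],r,cv2.boxPoints(r).round(4).tolist(),np.median(P[l==i][:,2]))
print('corners',ray(c,[(277,137),(421,122),(434,231),(287,246)],.11).round(4))
print('face',ray(c,[(293,291),(438,279)],.108).round(4))
g=cv2.resize(c['p'][170:310,270:450,::-1],None,fx=4.4,fy=4.2,interpolation=cv2.INTER_CUBIC); cv2.imwrite('pics/crop0.png',g)
E
```

```text
(0.1, 0.118) [  277   121   158   125 14454] ((0.7186257243156433, -0.06797376275062561), (0.26254716515541077, 0.34069907665252686), 5.796685218811035) [[0.5708000063896179, 0.08820000290870667], [0.6051999926567078, -0.2506999969482422], [0.8664000034332275, -0.22419999539852142], [0.8320000171661377, 0.11479999870061874]] 0.11052324362730309
(0.1, 0.118) [ 293  273  147   23 1182] ((0.4843828082084656, -0.0914585143327713), (0.017981017008423805, 0.3323322832584381), 5.801648139953613) [[0.4586000144481659, 0.07289999723434448], [0.49219998717308044, -0.25769999623298645], [0.5101000070571899, -0.25589999556541443], [0.476500004529953, 0.07479999959468842]] 0.10837628981336264
(0.152, 0.166) [290 189  28  28 589] ((0.6616261601448059, 0.04780068248510361), (0.060965750366449356, 0.0598713755607605), 44.49891662597656) [[0.6189000010490417, 0.04780000075697899], [0.6608999967575073, 0.005100000184029341], [0.7044000029563904, 0.04780000075697899], [0.6624000072479248, 0.09049999713897705]] 0.16106572387343807
(0.152, 0.166) [366 199  12  28 250] ((0.6395847797393799, -0.10303754359483719), (0.061549361795186996, 0.02281881868839264), 2.955281972885132) [[0.608299970626831, -0.09319999814033508], [0.6093999743461609, -0.11599999666213989], [0.6708999872207642, -0.1128000020980835], [0.669700026512146, -0.09009999781847]] 0.15822767517315584
(0.152, 0.166) [342 200  12  28 254] ((0.6365784406661987, -0.04831122234463692), (0.06147342175245285, 0.02294846996665001), 3.23980975151062) [[0.6051999926567078, -0.038600001484155655], [0.6065000295639038, -0.061500001698732376], [0.667900025844574, -0.057999998331069946], [0.6665999889373779, -0.035100001841783524]] 0.15813820352938252
corners [[ 0.8259  0.1117  0.11  ]
 [ 0.8601 -0.2239  0.11  ]
 [ 0.6036 -0.2471  0.11  ]
 [ 0.5706  0.0871  0.11  ]]
face [[ 0.4689  0.0732  0.108 ]
 [ 0.4947 -0.2535  0.108 ]]
```

View pics/crop0.png

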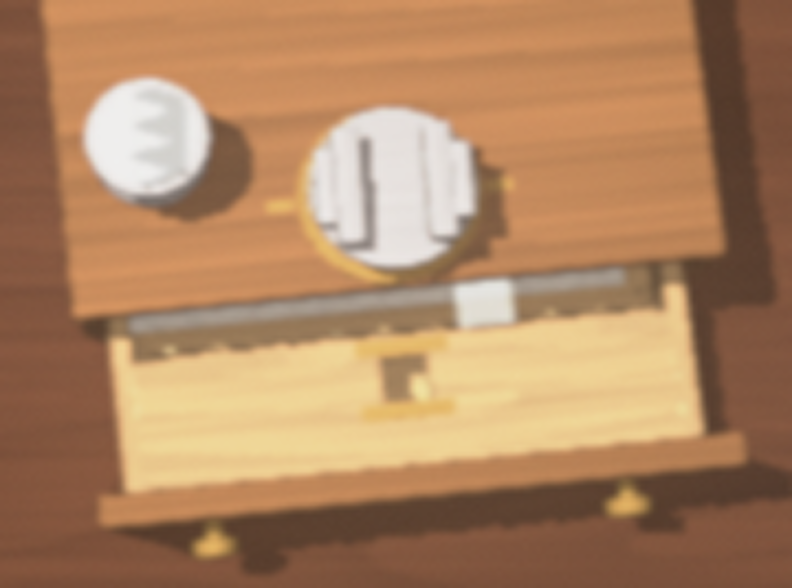

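>>> {"method": "jog_arm", "body": {"rows": [0.34,-0.26,0,0,0,0,1,0.34,-0.26,0,0,0,0,1,0.34,-0.26,0,0,0,0,1,0.34,-0.26,0,0,0,0,1,0.34,-0.26,0,0,0,0,1,0.34,-0.26,0,0,0,0,1,0.34,-0.26,0,0,0,0,1,0.34,-0.26,0,0,0,0,1,0.34,-0.26,0,0,0,0,1,0.34,-0.26,0,0,0,0,1,0,0,0,0,0,-0.05,1,0,0,0,0,0,-0.05,1,0,0,0,0,0,-0.05,1,0,0,0,0,0,-0.05,1,0,0,0,0,0,-0.05,1,0,0,0,0,0,-0.05,1,0,0,0,0,0,-0.05,1,0,0,0,0,0,-0.05,1,0,0,0,0,0,-0.05,1,0,0,0,0,0,-0.05,1]}}

```text
clock: 2.6
position: [0.4198, -0.0971, 0.2311]
tcp_rot: [-3.141, -0.0, 2.011]
force: [-0.5, -0.0, -0.4]
width: 0.0002
finger_force: 0.0
```

```bash
cat > go.py <<'E'
# total shift (in 100 mm, tool axes) and turn (in 180deg about tool z) to a chest-frame target
import sys; from station import manip; import numpy as np
from scipy.spatial.transform import Rotation as Ro
s=manip.sense(); R=Ro.from_euler('xyz',s['tcp_rot']); a=np.radians(5.8)
C=np.array([[np.cos(a),-np.sin(a),0],[np.sin(a),np.cos(a),0],[0,0,1]]); o=np.array([.7186,-.068,0])
p=C.T@(s['position']-o)
print('t',s['clock'],'chest pos',p.round(4),'rpy',np.degrees(s['tcp_rot']).round(2),'F',s['force'].round(1),'M',s['ft_torque'].round(2),'w',s['width'],'q',s['joints'].round(2))
if len(sys.argv)>1:
    x,y,z,yaw=map(float,sys.argv[1:]); T=o+C@[x,y,z]
    print('shift',(R.inv().apply(T-s['position'])/.1).round(3),'turn deg',(yaw-np.degrees(s['tcp_rot'][2])).round(2))
E
python3 go.py -.30 0 .098 185.8; python3 -c "
from station import manip;print(manip.get_calibration('wrist'))"
```

```text
t 2.6 chest pos [-0.3002  0.0013  0.2311] rpy [-1.7998e+02 -2.0000e-02  1.1521e+02] F [-0.5 -0.  -0.4] M [-0.04  0.01  0.04] w 0.00016166439218358707 q [-0.42  0.1  -0.26  1.21  0.    0.71]
shift [-0.013 -0.002  1.331] turn deg 70.59
{'K': array([[346.75311039,   0.        , 321.311607  ],
       [  0.        , 346.75311039, 243.16520406],
       [  0.        ,   0.        ,   1.        ]]), 'T_tool_cam': array([[ 3.07275968e-04, -9.60602769e-01, -2.77924856e-01,
         7.09960474e-02],
       [ 9.99999859e-01,  4.15556624e-04, -3.30697009e-04,
        -1.32915995e-04],
       [ 4.33161978e-04, -2.77924715e-01,  9.60602761e-01,
        -1.42065077e-01],
       [ 0.00000000e+00,  0.00000000e+00,  0.00000000e+00,
         1.00000000e+00]])}
```

>>> {"method": "jog_arm", "body": {"rows": [0,0,0.13,0,0,-0.049,1,0,0,0.15,0,0,-0.049,1,0,0,0.15,0,0,-0.049,1,0,0,0.18,0,0,-0.049,1,0,0,0.18,0,0,-0.049,1,0,0,0.18,0,0,-0.049,1,0,0,0.18,0,0,-0.049,1,0,0,0.18,0,0,-0.049,1,-0.2,0,0,0,0,0,1,-0.2,0,0,0,0,0,1,-0.14,0,0,0,0,0,1,-0.14,0,0,0,0,0,1,-0.14,0,0,0,0,0,1,-0.14,0,0,0,0,0,1,-0.1,0,0,0,0,0,1,-0.1,0,0,0,0,0,1,-0.08,0,0,0,0,0,1]}}

```text
clock: 4.72
position: [0.544, -0.0852, 0.0983]
tcp_rot: [3.141, 0.0, -3.046]
force: [-2.5, 0.9, -1.1]
width: -0.0001
finger_force: 1.2
```

```bash
python3 go.py -.159 0 .098 185.8
```

```text
t 4.725 chest pos [-0.1755  0.0006  0.0983] rpy [ 179.99    0.   -174.52] F [-2.5  0.9 -1.1] M [0.22 0.52 0.02] w -0.00012291682015443377 q [-0.3   0.38 -0.25  0.94  0.   -0.4 ]
shift [-0.165 -0.005  0.003] turn deg 360.32
```

Contact is light (2.5 N) and about 16 mm is left, so I'll push slowly to the stop.

>>> {"method": "jog_arm", "body": {"rows": [-0.05,0,0,0,0,0,1,-0.04,0,0,0,0,0,1,-0.03,0,0,0,0,0,1,-0.02,0,0,0,0,0,1,-0.02,0,0,0,0,0,1,0,0,0,0,0,0,1]}}

```text
clock: 5.48
position: [0.5597, -0.0839, 0.0984]
tcp_rot: [-3.141, 0.001, -3.046]
force: [-0.3, 0.6, -0.3]
width: 0.0003
finger_force: 0.3
```

```bash
python3 go.py -.159 0 .098 185.8
```

```text
t 5.475 chest pos [-0.1597  0.0003  0.0984] rpy [-1.7999e+02  3.0000e-02 -1.7453e+02] F [-0.3  0.6 -0.3] M [0.06 0.11 0.03] w 0.00032001411406574993 q [-0.29  0.4  -0.21  0.96 -0.   -0.39]
shift [-0.007 -0.003  0.004] turn deg 360.33
```

>>> {"method": "jog_arm", "body": {"rows": [-0.015,0,0,0,0,0,1,-0.015,0,0,0,0,0,1,0,0,0,0,0,0,1]}}

```text
clock: 5.85
position: [0.5618, -0.0836, 0.0983]
tcp_rot: [-3.141, -0.001, -3.046]
force: [-6.6, -1.0, 3.9]
width: 0.0002
finger_force: 3.1
```

>>> {"method": "jog_arm", "body": {"rows": [-0.01,0,0,0,0,0,1,-0.01,0,0,0,0,0,1,0,0,0,0,0,0,1]}}

```text
clock: 6.22
position: [0.5619, -0.0836, 0.0982]
tcp_rot: [-3.141, -0.005, -3.047]
force: [-17.9, -3.4, 12.1]
width: 0.0001
finger_force: 9.1
```

>>> {"method": "jog_arm", "body": {"rows": [0.1,0,0,0,0,0,1,0.2,0,0,0,0,0,1,0.2,0,0,0,0,0,1,0,0,-0.3,0,0,0,1,0,0,-0.4,0,0,0,0.3,0,0,-0.4,0,0,0,0.3,0,0,-0.3,0,0,-0.048,0.3,0,0,0,0,0,-0.048,0.3,0,0,0,0,0,-0.049,0.3,0,0,0,0,0,-0.049,0.3,0,0,0,0,0,-0.049,0.3,0,0,0,0,0,-0.049,0.3,0,0,0,0,0,-0.049,0.3,0,0,0,0,0,-0.049,0.3,0,0,0,0,0,-0.048,0.3,0,0,0,0,0,-0.048,0.3,0,0,0,0,0,0,0.3]}}

```text
clock: 8.35
position: [0.5147, -0.0881, 0.2384]
tcp_rot: [-3.141, -0.0, -1.52]
force: [-0.0, -0.4, -0.4]
width: 0.03
finger_force: 0.0
```

```bash
python3 go.py -.08 0 .17 -87; python3 - <<'E'
from station import manip
from h import *
import numpy as np
p,d=manip.get_image('top'); c=manip.get_calibration('top'); cv2.imwrite('pics/top1.png',cv2.resize(p[110:320,265:450,::-1],None,fx=2.8,fy=2.8)); P=cloud(c,d)
for zr,A in(((.10,.118),1000),((.152,.163),40)):
    m=((P[...,2]>zr[0])&(P[...,2]<zr[1])).astype(np.uint8); m[:110]=0;m[320:]=0;m[:,:265]=0;m[:,450:]=0
    n,l,st,ce=cv2.connectedComponentsWithStats(m)
    for i in range(1,n):
        if st[i,4]>A: print(zr,st[i],cv2.minAreaRect(P[l==i][:,:2].astype(np.float32)))
E
```

```text
t 8.35 chest pos [-0.2049  0.0006  0.2384] rpy [-1.7995e+02 -1.0000e-02 -8.7100e+01] F [-0.  -0.4 -0.4] M [0.01 0.   0.03] w 0.02997473870651074 q [-0.33  0.26 -0.04  1.27  0.   -1.95]
shift [-0.057 -1.247  0.685] turn deg 0.1
(0.1, 0.118) [  277   121   156   133 12866] ((0.7092005014419556, -0.06880611181259155), (0.28012940287590027, 0.34111467003822327), 5.660841464996338)
(0.152, 0.163) [290 189  28  28 461] ((0.661793053150177, 0.04777488484978676), (0.059735607355833054, 0.06077323108911514), 89.792724609375)
(0.152, 0.163) [342 200  11  27 190] ((0.6383737921714783, -0.04815638065338135), (0.02216927707195282, 0.05850483104586601), 89.96858978271484)
```

View pics/top1.png

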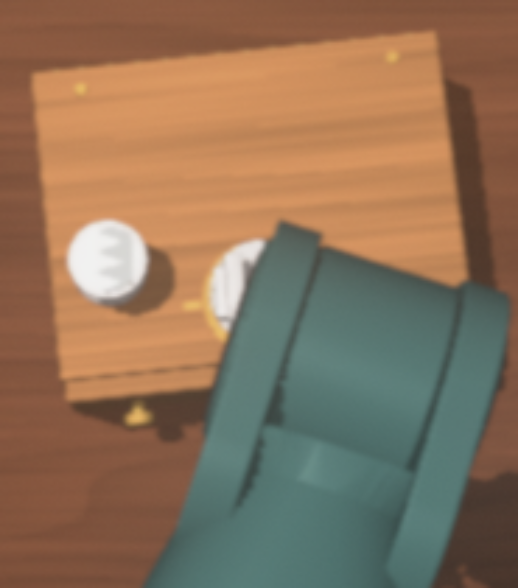

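>>> {"method": "jog_arm", "body": {"rows": [-0.014,-0.312,0.06,0,0,0,0.3,-0.014,-0.312,0.06,0,0,0,0.3,-0.014,-0.312,0.06,0,0,0,0.3,-0.014,-0.312,0.07,0,0,0,0.3,0,0,0,0,0,0,0.3]}}

```text
clock: 9.02
position: [0.64, -0.0758, 0.2119]
tcp_rot: [3.141, 0.0, -1.522]
force: [-1.5, 0.3, 0.4]
width: 0.0302
finger_force: 0.0
```

```bash
python3 go.py -.08 0 .17 -87; python3 - <<'E'
from station import manip
from h import *
from scipy.spatial.transform import Rotation as Ro
s=manip.sense();p,d=manip.get_image('wrist'); w=manip.get_calibration('wrist'); cv2.imwrite('pics/w1.png',p[:,:,::-1])
T=np.eye(4);T[:3,:3]=Ro.from_euler('xyz',s['tcp_rot']).as_matrix();T[:3,3]=s['position'];T=np.linalg.inv(T@w['T_tool_cam'])
c=dict(K=w['K'],R=T[:3,:3],t=T[:3,3]); np.savez('w1.npz',p=p,d=d,**c); P=cloud(c,d)
m=((P[...,2]>.1535)&(P[...,2]<.162)&(np.hypot(P[...,0]-.639,P[...,1]+.076)<.045)).astype(np.uint8)
n,l,st,ce=cv2.connectedComponentsWithStats(m)
for i in range(1,n):
    if st[i,4]>200: print(st[i],cv2.minAreaRect(P[l==i][:,:2].astype(np.float32)),np.median(P[l==i][:,2]))
E
```

```text
t 9.025 chest pos [-7.900e-02  2.000e-04  2.119e-01] rpy [ 1.7994e+02  3.0000e-02 -8.7200e+01] F [-1.5  0.3  0.4] M [ 0.03 -0.    0.02] w 0.03023367194024954 q [-0.24  0.48  0.24  1.33  0.   -1.86]
shift [0.002 0.01  0.419] turn deg 0.2
[ 268  199  106   40 3539] ((0.6414293050765991, -0.10320407897233963), (0.06196165084838867, 0.023447362706065178), 3.2808971405029297) 0.1573760912530548
[ 287  286   74   37 2272] ((0.6367647647857666, -0.048758234828710556), (0.04546909034252167, 0.023359011858701706), 3.2024569511413574) 0.15735728678718652
```

View pics/w1.png

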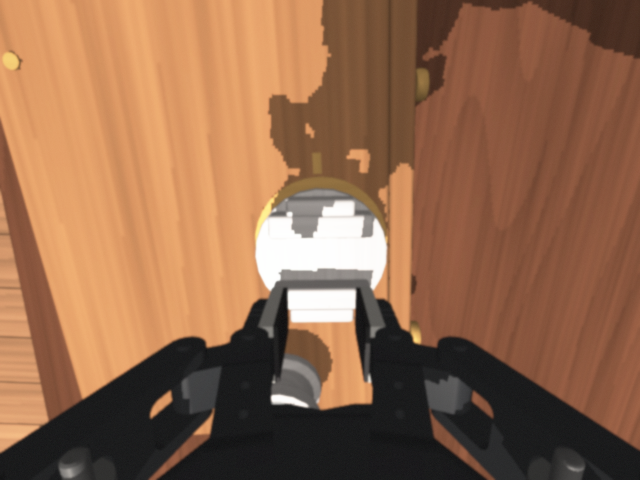

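The wrist view shows the stud (centre about (320,245)) centred between the fingers, with the slot at 3.2° in line with the finger line. Going down.

>>> {"method": "jog_arm", "body": {"rows": [0,0,0.15,0,0,0,0.3,0,0,0.15,0,0,0,0.3,0,0,0.15,0,0,0,0.3,0,0,0.15,0,0,0,0.3,0,0,0.1,0,0,0,0.3,0,0,0,0,0,0,0.3]}}

```text
clock: 9.82
position: [0.6385, -0.076, 0.1426]
tcp_rot: [3.141, 0.0, -1.519]
force: [-0.7, -0.9, -0.5]
width: 0.0301
finger_force: 0.0
```

>>> {"method": "jog_arm", "body": {"rows": [0,0,0.04,0,0,0,0.3,0,0,0.04,0,0,0,0.3,0,0,0,0,0,0,0.3]}}

```text
clock: 10.2
position: [0.6393, -0.0761, 0.1355]
tcp_rot: [-3.141, -0.0, -1.519]
force: [-0.3, -0.1, 4.4]
width: 0.03
finger_force: 2.4
```

>>> {"method": "jog_arm", "body": {"rows": [0,0,0.04,0,0,0,0.3,0,0,0.04,0,0,0,0.3,0,0,0.04,0,0,0,0.3,0,0,0.01,0,0,0,0.3,0,0,0,0,0,0,0.3]}}

```text
clock: 10.82
position: [0.6393, -0.0761, 0.1231]
tcp_rot: [-3.14, -0.0, -1.519]
force: [-1.3, -0.3, 10.8]
width: 0.0298
finger_force: 4.9
```

```bash
python3 - <<'E'
from station import manip
f=[]
for i in range(8): manip.get_image('top'); s=manip.sense(); f.append(s['force'][2])
print(f,s['position'])
E
```

```text
[np.float64(9.672328757660345), np.float64(9.29345495769691), np.float64(9.360361287421352), np.float64(9.73036548901889), np.float64(10.015817810394097), np.float64(9.030365272609115), np.float64(8.41849132319747), np.float64(9.947645388660552)] [ 0.63927779 -0.07614842  0.12319585]
```

>>> {"method": "jog_arm", "body": {"rows": [0,0,0,0,0,0.04,0.3,0,0,0,0,0,0.04,0.3,0,0,0,0,0,0.04,0.3,0,0,0,0,0,0.04,0.3,0,0,0,0,0,0.04,0.3,0,0,0,0,0,0.04,0.3,0,0,0,0,0,0,0.3]}}

```text
clock: 12.1
position: [0.6395, -0.0757, 0.1232]
tcp_rot: [-3.141, 0.002, -2.275]
force: [-0.2, 3.1, 10.2]
width: 0.0298
finger_force: 4.9
```

```bash
python3 go.py
```

```text
t 12.1 chest pos [-0.0795  0.0004  0.1232] rpy [-1.7994e+02  1.0000e-01 -1.3034e+02] F [-0.2  3.1 10.2] M [ 0.76 -0.03 -0.04] w 0.029824914144319887 q [-0.24  0.51  0.05  1.11  0.   -1.11]
```

>>> {"method": "jog_arm", "body": {"rows": [0,0,0,0,0,0.04,0.3,0,0,0,0,0,0.04,0.3,0,0,0,0,0,0.04,0.3,0,0,0,0,0,0.04,0.3,0,0,0,0,0,0.04,0.3,0,0,0,0,0,0.03,0.3,0,0,0,0,0,0,0.3]}}

```text
clock: 12.98
position: [0.6397, -0.0755, 0.1233]
tcp_rot: [3.141, 0.003, -2.997]
force: [2.0, 4.1, 9.7]
width: 0.0301
finger_force: 4.8
```

```bash
python3 go.py
```

```text
t 12.975 chest pos [-0.0792  0.0005  0.1233] rpy [ 1.7997e+02  1.5000e-01 -1.7170e+02] F [2.  4.1 9.7] M [ 0.99 -0.29 -0.03] w 0.030139895252935575 q [-0.24  0.51  0.05  1.11  0.   -0.39]
```

>>> {"method": "jog_arm", "body": {"rows": [0,0,0,0,0,0.02,0.3,0,0,0,0,0,0.02,0.3,0,0,0,0,0,0.02,0.3,0,0,0,0,0,0.01,0.3,0,0,0,0,0,0,0.3]}}

```text
clock: 13.6
position: [0.6395, -0.076, 0.1233]
tcp_rot: [3.142, 0.002, 3.067]
force: [-0.1, 1.2, 10.5]
width: 0.0301
finger_force: 4.9
```

```bash
python3 go.py
```

```text
t 13.6 chest pos [-0.0795  0.      0.1233] rpy [1.8000e+02 1.1000e-01 1.7573e+02] F [-0.1  1.2 10.5] M [0.24 0.05 0.06] w 0.03005893787455576 q [-0.24  0.51  0.05  1.11  0.   -0.17]
```

>>> {"method": "jog_arm", "body": {"rows": [0,0,0,0,0,0.01,0.3,0,0,0,0,0,0.01,0.3,0,0,0,0,0,0.01,0.3,0,0,0,0,0,0,0.3]}}

```text
clock: 14.1
position: [0.6398, -0.0762, 0.1234]
tcp_rot: [-3.141, 0.003, 2.973]
force: [0.8, -0.6, 10.5]
width: 0.0299
finger_force: 6.5
```

```bash
python3 go.py
```

```text
t 14.1 chest pos [-0.0793 -0.0002  0.1234] rpy [-1.7999e+02  1.4000e-01  1.7034e+02] F [ 0.8 -0.6 10.5] M [ 0.   -0.2   0.14] w 0.029926678198012306 q [-0.24  0.51  0.05  1.11  0.   -0.08]
```

>>> {"method": "jog_arm", "body": {"rows": [0,0,0,0,0,0.01,0.3,0,0,0,0,0,0.01,0.3,0,0,0,0,0,0,0.3]}}

```text
clock: 14.48
position: [0.6402, -0.0765, 0.1236]
tcp_rot: [-3.141, 0.003, 2.911]
force: [3.0, -1.5, 10.4]
width: 0.0299
finger_force: 16.4
```

```bash
python3 go.py
```

```text
t 14.475 chest pos [-0.0789 -0.0005  0.1236] rpy [-179.98    0.2   166.77] F [ 3.  -1.5 10.4] M [-0.36 -0.61  0.81] w 0.029921793690524577 q [-0.25  0.51  0.05  1.11 -0.   -0.01]
```

>>> {"method": "jog_arm", "body": {"rows": [0,0,0,0,0,-0.01,0.3,0,0,-0.03,0,0,0,0.3,0,0,-0.03,0,0,0,0.3,0,0,-0.03,0,0,0,0.3,0,0,-0.03,0,0,0,0.3,0,0,0,0,0,0,0.3]}}

```text
clock: 15.22
position: [0.6398, -0.0759, 0.1344]
tcp_rot: [3.141, 0.002, 2.942]
force: [6.0, 1.1, -1.4]
width: 0.0297
finger_force: 3.9
```

```bash
python3 go.py -.08 0 .135 -175
```

```text
t 15.225 chest pos [-7.920e-02  1.000e-04  1.344e-01] rpy [1.7995e+02 9.0000e-02 1.6857e+02] F [ 6.   1.1 -1.4] M [ 0.3  -1.4   0.11] w 0.02973486923346343 q [-0.24  0.51  0.07  1.14  0.   -0.05]
shift [ 0.008 -0.004 -0.006] turn deg -343.57
```

>>> {"method": "jog_arm", "body": {"rows": [0,0,0,0,0,-0.02,0.3,0,0,0,0,0,-0.02,0.3,0,0,0,0,0,0,0.3]}}

```text
clock: 15.6
position: [0.6387, -0.076, 0.1341]
tcp_rot: [3.141, -0.0, 3.067]
force: [1.5, 0.3, 0.3]
width: 0.0297
finger_force: 0.0
```

```bash
python3 go.py
```

```text
t 15.6 chest pos [-8.030e-02  1.000e-04  1.341e-01] rpy [ 1.7999e+02 -3.0000e-02  1.7573e+02] F [1.5 0.3 0.3] M [ 0.02 -0.03 -0.  ] w 0.029674775691407248 q [-0.24  0.51  0.07  1.14  0.   -0.17]
```

Free of contact. I'll lift out, back away and check.

>>> {"method": "jog_arm", "body": {"rows": [0,0,-0.1,0,0,0,0.3,0,0,-0.2,0,0,0,0.3,0,0,-0.3,0,0,0,0.3,0,0,-0.4,0,0,0,0.3,0.4,0,-0.2,0,0,0,0.3,0.5,0,0,0,0,0,0.3,0.5,0,0,0,0,0,0.3,0.3,0.4,0,0,0,0,0.3,0.3,0.4,0,0,0,0,0.3,0,-0.5,0,0,0,0,0.3,0,-0.5,0,0,0,0,0.3,0,-0.5,0,0,0,0,0.3,0,-0.5,0,0,0,0,0.3,0,0,0,0,0,0,0.3]}}

```text
clock: 17.35
position: [0.4303, -0.1836, 0.2547]
tcp_rot: [-3.141, 0.0, 3.063]
force: [0.4, 0.6, -0.3]
width: 0.0296
finger_force: 0.0
```

```bash
python3 go.py; python3 - <<'E'
from station import manip
from h import *
p,d=manip.get_image('top'); c=manip.get_calibration('top'); cv2.imwrite('pics/top2.png',cv2.resize(p[110:320,265:450,::-1],None,fx=2.8,fy=2.8)); P=cloud(c,d)
for zr,A in(((.10,.118),1000),((.143,.163),60)):
    m=((P[...,2]>zr[0])&(P[...,2]<zr[1])).astype(np.uint8); m[:110]=0;m[320:]=0;m[:,:265]=0;m[:,450:]=0
    n,l,st,ce=cv2.connectedComponentsWithStats(m)
    for i in range(1,n):
        if st[i,4]>A: print(zr,st[i],cv2.minAreaRect(P[l==i][:,:2].astype(np.float32)),np.median(P[l==i][:,2]))
E
```

```text
t 17.35 chest pos [-0.2985 -0.0859  0.2547] rpy [-1.7997e+02  2.0000e-02  1.7547e+02] F [ 0.4  0.6 -0.3] M [-0.02 -0.01 -0.01] w 0.029600017421305847 q [-0.58  0.16 -0.12  1.29 -0.   -0.5 ]
(0.1, 0.118) [  277   121   158   133 15598] ((0.7094982266426086, -0.06887367367744446), (0.2800380289554596, 0.3408730924129486), 5.737828254699707) 0.11040720295184477
(0.143, 0.163) [290 189  28  28 460] ((0.6617375016212463, 0.0477292574942112), (0.060065556317567825, 0.059881541877985), 46.67070007324219) 0.1603856023748703
(0.143, 0.163) [345 196  28  12 255] ((0.6655429005622864, -0.0737287700176239), (0.023993097245693207, 0.06074358522891998), 4.183438777923584) 0.15005376096637116
(0.143, 0.163) [347 220  28  12 256] ((0.6108683347702026, -0.07843177020549774), (0.023332074284553528, 0.06106043979525566), 3.922398328781128) 0.15085050520608267
```

View pics/top2.png

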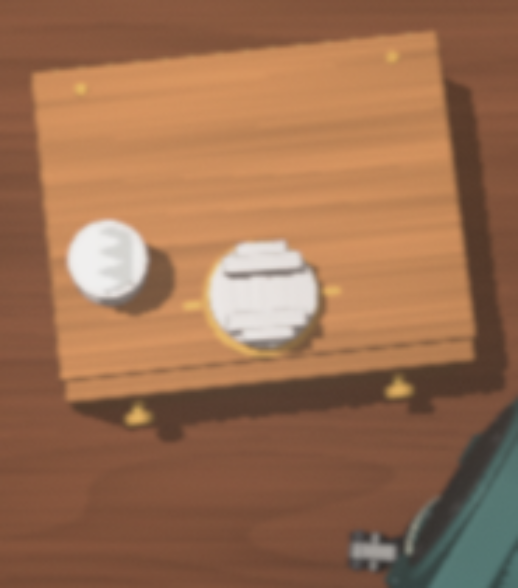

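The drawer is home. The stud is locked: cheek tops are at 0.150 m, so the press is 0.008, and it has turned about 92°. The loupe hasn't moved.

```bash
python3 -c "
from station import manip;print(manip.hand_in())"
```

```text
the job is handed in; nothing more can be done
None
```

The drawer is fully home and the stud is pressed, turned to its stop and caught, locking it. The loupe hasn't moved, nothing I did went near the case or protractor, and the job was handed in at about 17 s.

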